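# Tamp the loose blocks level in the harmonica case

## Robot

A 6-joint arm with a two-finger parallel gripper is mounted at the origin on the work surface. World frame = base frame: x ahead of the robot, y to its left, z up, the work surface at z = 0. Lengths are in m, angles in rad, forces in N, time in s.
With the tool pointing down it reaches from about 0.4 to 0.825 m from the base axis. Payload 7 kg.
Tool frame: the origin (TCP) lies midway between the tips of the shut fingers; the grasp point (between the pads) lies 19 mm behind it; z points along the fingers, x is the direction in which the jaws open and shut, and the axes are right-handed (so a half turn about z gives the same grasp; the last joint's range is limited). The gripper opens to 88 mm and grips with 3 to 60 N. Pads are 19 mm wide; open, the fingers measure 130 mm over their backs; the gripper's body (78 mm by 193 mm) begins 47 mm behind the grasp point.
Start: joints at [1.522, 0.359, 0.012, 0, -1.224, -0.288], TCP at [0.223, 0.637, 0.205] pointing down, gripper open.
Joint ranges: [-3.07, 3.07], [-1.43, 2.12], [-1.02, 1.25], [-3.03, 1.67], [-3.05, -0], [-3.03, 3.03]. Speed limits (rad/s): [2.39, 2.39, 3.01, 3.14, 3.14, 3.14].

## Interface

Orientations are given as [roll, pitch, yaw] about the fixed x, y, z axes, in that order (R = Rz(yaw) Ry(pitch) Rx(roll)).
In Python, from station import arm, viewer, ticket gives the robot as it stands. The module is installed in compiled form; this text tells all that it offers.
- The arm moves only by the tool step_arm, never from a script. Its argument "targets" is a list of rows, each a list of 3 entries, a list of its own where there are three numbers: the shift along the tool's x, y, z in m, then the turn, a rotation vector about the tool's x, y, z in degrees, then the opening, from -1 (shut) to 1 (fully open), so that 0 is half open. A call has exactly 8 rows; each row shifts and turns the commanded pose from where the row before left it, along the tool's axes as they then stand; what a row does not reach is not made up. A row lasts 1/10 s, in which the tool goes at most 50 mm and 8.59 degrees, less where a joint would pass 70% of its speed; a pose out of reach is approached as far as the arm can. A call is refused whole if a number of a shift passes 0.05 or a number of a turn 8.59, either way. A call with a gripper value outside its range is refused whole. The fingers move at their own pace and stop on an object; "grip_force" is the grip in N (left out, the last holds). Time passes only in rows, so rows that do not move let the fingers close, or fill a call up. It gives the time, the measured TCP pose, the force and the opening at its end, in the units of the state.
- arm.get_state(): the state, without advancing time (a new reading comes with each control period).
- viewer.grab_frame(name): name is "scene" or "top" or "wrist"; returns (picture, depth): 480x640x3 uint8, red, green, blue; 480x640 float32, m along the optical axis (not along the pixel's ray), 0 where there is no reading.
- viewer.calibration(name): a dict with "fov_y" (degrees; the focal length in pixels is half the picture's height over the tangent of half this angle, whatever the lens; pixels are square), "cx", "cy" (the principal point, pixels), "world_to_cam" (4x4, takes a point from world to camera coordinates); the wrist camera has in their place "tool_from_camera" (4x4, takes a point from camera to tool coordinates, whose origin is the TCP and whose axes are the tool frame's). Camera axes: x right, y up, looking along -z (the intrinsics and any distortion apply to the point x, -y, -z); pixel columns grow to the right and rows downward; lengths in m; the calibration is good to about 2 mm. A picture is of the moment at which its call begins: read the wrist's pose just before it. calibration takes no time and is no camera call.
- ticket.job_done(): hands the job in, once; it reports no verdict.
The state is a dict: "t": time; "q": joint angles; "qd": joint speeds; "joint_efforts": joint torques, N m; "eef_pos": TCP position; "ee_rot": TCP orientation; "force": force on the tool from outside, world axes, zero at the start; "moment": the same for the moment, N m; "width": finger opening in m.
Only numpy, scipy, OpenCV 4.12 (cv2) and the standard library are available. Lean on these libraries where they do the work, as an engineer would, in place of code of your own. Each camera call takes 0.05 s, during which the arm holds its last target.

## Task

The wooden blocks in the walnut case stand proud at uneven heights, so the lid cannot close. Take the flat tamper from its white ceramic rest and, starting at the end with the brass loop, press the four blocks down one after the other, gently but until each is bedded firm on the hidden floor of the groove, so that all lie level below the rim. Then stand the tamper back upright in its rest, touch the blocks only with the tamper, and leave the other things where they are.

Things in the scene. Friction and masses are not known exactly. Their poses are not given: they have to be found in the camera images.
- case: Fixed walnut case, 164 x 109 mm, 60 mm high (the rim). Origin: centre of its underside, on the desk; x along its length, y across, z up. A brass carrying loop stands 15 mm out of its -x end face. The groove with the blocks is centred at y = +26 mm, a shallow groove with the reed plate at y = -25 mm. The open lid stands on the -y side, stiffly hinged, 10 mm thick, up to z = 170 mm.
- groove (a point): Centre of the block groove, at the rim's height; axes as the case. The groove is 146 mm long inside (x), 43 mm wide (y), with walls 7 to 9 mm thick. All blocks bottom on one level floor that cannot be seen, at an unknown height 36 to 50 mm below this point; it is sprung, giving only 1 mm per 20 N, and comes back up: bedded block tops lie 2 to 16 mm below the rim.
- case_front (a point): Middle of the foot of the case's end face with the brass loop (case x = -82 mm), on the desk. How the blocks resist: under each is a hidden foot that slides stiffly; it yields only under 3 to 5 N and stays where it is pushed, until the block meets the sprung floor. A block is bedded firm when the tamper presses it with over 9 N for 0.2 s; over 20 N damages it.
- tamper: Flat tamper that starts upright in the ceramic rest: a round flat steel foot of 26 mm diameter and 22 mm height, and above it a plain round wooden handle of 20 mm diameter up to 120 mm. 0.22 kg. Origin: centre of the foot's flat underside; z up along the handle.
- rest: Fixed round white ceramic rest, 72 mm across and 16 mm high, with a round recess 40 mm wide whose floor is 4 mm above the desk. Origin: centre of the underside; the tamper stands in the recess, centred to within 7 mm.
- block1: Loose pale wooden block, 34 mm long (x, along the groove) x 40 mm wide x 34 mm high, about 35 g, first in the row, at the end with the brass loop. Origin: centre of the underside; top face 34 mm above it. Neighbours stand 36 mm apart, centre to centre, with 2 mm gaps. At the start its top stands 2 to 11 mm above the rim.
- block2: Loose pale wooden block, 34 mm long (x, along the groove) x 40 mm wide x 34 mm high, about 35 g, second from the brass loop. Origin: centre of the underside; top face 34 mm above it. Neighbours stand 36 mm apart, centre to centre, with 2 mm gaps. At the start its top stands 2 to 11 mm above the rim.
- block3: Loose pale wooden block, 34 mm long (x, along the groove) x 40 mm wide x 34 mm high, about 35 g, third from the brass loop. Origin: centre of the underside; top face 34 mm above it. Neighbours stand 36 mm apart, centre to centre, with 2 mm gaps. At the start its top stands 2 to 11 mm above the rim.
- block4: Loose pale wooden block, 34 mm long (x, along the groove) x 40 mm wide x 34 mm high, about 35 g, fourth, farthest from the brass loop. Origin: centre of the underside; top face 34 mm above it. Neighbours stand 36 mm apart, centre to centre, with 2 mm gaps. At the start its top stands 2 to 11 mm above the rim.
- reed_plate: Brass reed plate, 100 x 26 x 3 mm, loose in the case's shallow groove. Origin: centre of its underside. It is not part of the job and is to be left where it is.
- cover: Bright metal harmonica cover, about 100 x 32 x 10 mm, lying on the desk. Origin: centre of its underside. It is not part of the job and is to be left where it is.
- mallet: Small wooden tapping mallet lying on the desk: round head 32 mm across, 64 mm long, handle about 145 mm. It is not part of the job and is to be left where it is.
- screwdriver: Screwdriver, 150 mm, lying on the desk. It is not part of the job and is to be left where it is.
- jar: Small jar, 48 mm across, 60 mm high, standing on the desk. It is not part of the job and is to be left where it is.
- comb: Flat wooden harmonica comb, 100 x 27 x 7 mm, lying on the desk. It is not part of the job and is to be left where it is.
Mind the look-alikes: they are no part of the job. There is more than one size of the case; the one meant has the size given above. What is shaped like the block1 but turquoise is not meant.

How it is judged:
On the way, in this order (a step that is already met when the one before it is completed fails the run):
1. The tamper is lifted out of its rest (z of tamper in the frame of rest above 0.03 m), for 0.1 s.
2. The first block from the brass loop is pressed firm with the tamper (over 9 N for 0.2 s) (contact force between tamper and block1 above 9 N), for 0.2 s.
3. The second block from the brass loop is pressed firm with the tamper (over 9 N for 0.2 s) (contact force between tamper and block2 above 9 N), for 0.2 s.
4. The third block from the brass loop is pressed firm with the tamper (over 9 N for 0.2 s) (contact force between tamper and block3 above 9 N), for 0.2 s.
5. The fourth block from the brass loop is pressed firm with the tamper (over 9 N for 0.2 s) (contact force between tamper and block4 above 9 N), for 0.2 s.
At the end, for the whole second after the job is handed in: All four blocks lie in the groove with their tops at least 1 mm below the rim, level with one another within 2 mm and not tilted by more than 0.06 rad; the tamper stands released, upright (within 0.08 rad) and at rest in the ceramic rest, on its floor, centred to within 8 mm (horizontal distance between tamper and rest below 0.008 m and z of tamper in the frame of rest below 0.008 m and angle between tamper's own z axis and vertical below 0.08 rad and linear speed of tamper below 0.02 m/s and z of each of block1, block2, block3, block4 in the frame of case below 0.025 m and angle between each of block1, block2, block3, block4's own z axis and vertical below 0.06 rad and z of block2 in the frame of block1 between -0.002 and 0.002 m and z of block3 in the frame of block1 between -0.002 and 0.002 m and z of block3 in the frame of block2 between -0.002 and 0.002 m and z of block4 in the frame of block1 between -0.002 and 0.002 m and z of block4 in the frame of block2 between -0.002 and 0.002 m and z of block4 in the frame of block3 between -0.002 and 0.002 m); the robot touches nothing.
It fails at once if A block is pressed with more than 20 N (contact force between any of block1, block2, block3, block4 and tamper above 20 N).
It fails at once if The robot's fingers or arm push a block directly (contact force between any of block1, block2, block3, block4 and the fingers above 1 N or contact force between any of block1, block2, block3, block4 and the arm above 1 N).
It fails at once if Another object on the desk or in the case is moved by more than 20 mm (distance of any of reed_plate, cover, mallet, screwdriver, jar, comb from where it was at the start of the episode above 0.02 m).
It also fails if it takes over 72 s, if anything falls off the work surface, if the arm or the gripper's body presses on something with over 40 N, if the wrist force passes 120 N, or if a joint passes its speed limit or range.

## Working session

There is one attempt and no reset: what is moved stays moved. The work goes in short steps, Python scripts to look and compute and a tool call to move; the robot and the scene stay as the last step left them, time stands still between calls to the robot, and variables do not carry over. Pictures are saved under pics/ and viewed, and the job is handed in when it is done.

Besides the shell and the picture viewer there is one more tool, called after "Emit:" by a JSON object that holds its "method" and its "body". step_arm: Moves the arm, as the interface text tells. Its arguments: {"type":"object","properties":{"targets":{"type":"array"},"grip_force":{"type":"number"}},"required":["targets"]}

```bash
mkdir -p pics
cat > h.py <<'E'
import numpy as np, cv2
from station import arm, viewer, ticket
def cal(n):
    c=viewer.calibration(n); f=240/np.tan(np.radians(c['fov_y'])/2); return c,f
E
python3 - <<'E'
from h import *
s=arm.get_state(); print({k:np.round(v,4) for k,v in s.items()})
for n in ['scene','top','wrist']:
    im,d=viewer.grab_frame(n); cv2.imwrite(f'pics/{n}0.png',im[:,:,::-1]); np.save(f'pics/{n}0.npy',d)
    c,f=cal(n); print(n,f,{k:(np.round(v,4).tolist() if hasattr(v,'__len__') and not isinstance(v,str) else v) for k,v in c.items()}, d.min(),d.max())
E
```

```text
{'t': np.float64(0.0), 'q': array([ 1.5221e+00,  3.5940e-01,  1.1100e-02, -4.0000e-04, -1.2241e+00,
       -2.8810e-01]), 'qd': array([ 0.0003, -0.0008, -0.0019,  0.0016, -0.0005, -0.0003]), 'joint_efforts': array([-5.00000e-04, -5.82718e+01,  2.93054e+01,  6.99720e+00,
        7.00000e-03, -2.00000e-04]), 'eef_pos': array([0.2229, 0.6366, 0.2042]), 'ee_rot': array([-3.1415e+00, -1.7000e-03, -1.9077e+00]), 'force': array([0.098 , 0.2735, 0.8524]), 'moment': array([-0.013 , -0.0236,  0.0316]), 'width': np.float64(0.0874)}
scene 594.1051563252284 {'fov_y': 43.994351591786305, 'cx': 333.15599373640686, 'cy': 238.54006014267426, 'world_to_cam': [[-0.8234, 0.5674, 0.0048, 0.4555], [-0.4779, -0.698, 0.5333, 0.1989], [0.306, 0.4369, 0.8459, -1.2487], [0.0, 0.0, 0.0, 1.0]]} 0.0 2.1502738
top 607.1824157437289 {'fov_y': 43.13463909808068, 'cx': 325.18115082486185, 'cy': 248.8325231687544, 'world_to_cam': [[0.0041, -1.0, -0.0044, -0.0286], [0.9896, 0.0035, 0.1436, -0.5256], [-0.1435, -0.0049, 0.9896, -1.0323], [0.0, 0.0, 0.0, 1.0]]} 0.0 1.715304
wrist 401.9323040064547 {'fov_y': 61.68415828102255, 'cx': 322.5385087309265, 'cy': 237.81045433973185, 'tool_from_camera': [[1.0, 0.0012, -0.0015, 0.0005], [0.0007, -0.9595, -0.2817, -0.0766], [-0.0018, 0.2817, -0.9595, -0.1792], [0.0, 0.0, 0.0, 1.0]]} 0.0 1.3079346
```

View pics/scene0.png

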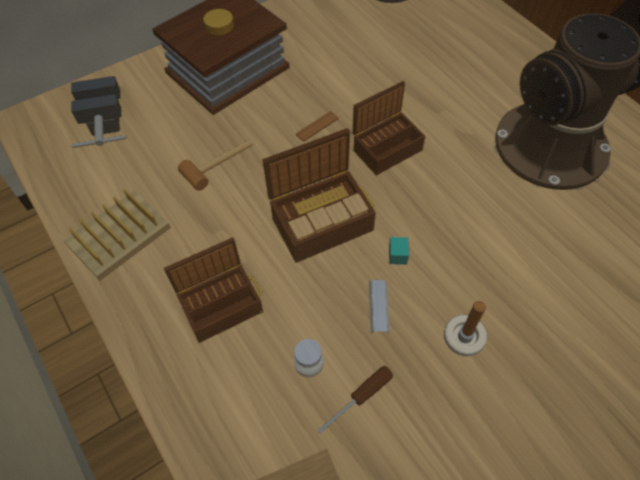

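View pics/top0.png

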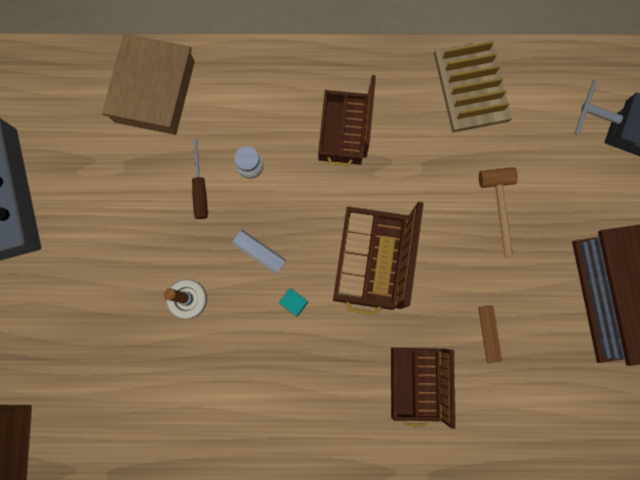

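View pics/wrist0.png

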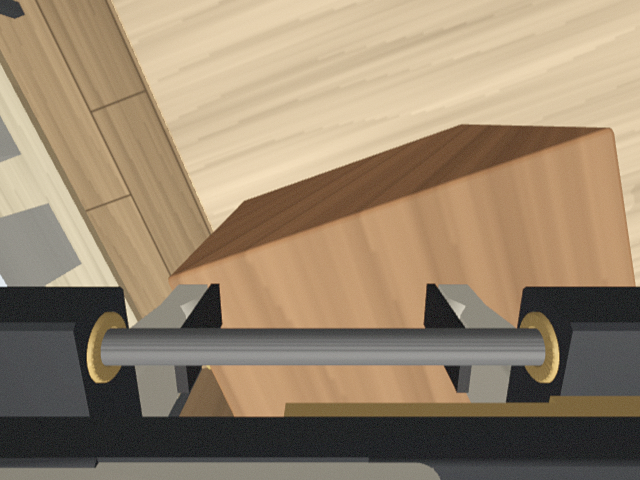

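The candidates are three walnut cases, at top-view pixels (345,127), (378,258) and (422,385). Only the middle one is large and holds blocks. The turquoise cube at (293,302) is a decoy. The tamper stands in its white rest at (186,298). I'll enlarge these crops to confirm.

```bash
cat >> h.py <<'E'
def world(n,im_d,s=None):
    c,f=cal(n); v,u=np.mgrid[0:480,0:640]
    d=im_d; P=np.stack([(u-c['cx'])/f*d,-(v-c['cy'])/f*d,-d,np.ones_like(d)],-1)
    M=np.linalg.inv(np.array(c['world_to_cam'])); return (P@M.T)[...,:3]
def proj(n,p):
    c,f=cal(n); q=np.array(c['world_to_cam'])@np.r_[p,1]; return c['cx']+f*q[0]/-q[2], c['cy']-f*q[1]/-q[2]
def ray(n,u,v,z):
    c,f=cal(n); M=np.linalg.inv(np.array(c['world_to_cam'])); r=M[:3,:3]@np.array([(u-c['cx'])/f,-(v-c['cy'])/f,-1]); o=M[:3,3]
    return o+r*(z-o[2])/r[2]
E
python3 - <<'E'
from h import *
im=cv2.imread('pics/top0.png'); d=np.load('pics/top0.npy')
W=world('top',d)
a=cv2.resize(im[190:325,310:440],None,fx=4,fy=4,interpolation=cv2.INTER_CUBIC)
b=cv2.resize(im[260:340,150:220],None,fx=3.5,fy=4,interpolation=cv2.INTER_CUBIC)
o=np.zeros((540,780,3),np.uint8); o[:a.shape[0],:a.shape[1]]=a;o[:b.shape[0],525:525+b.shape[1]]=b
cv2.imwrite('pics/crop0.png',o)
for (u,v) in [(150,80),(250,400),(355,230),(345,250),(385,265),(186,298),(170,294),(200,310),(293,302),(260,250),(374,290),(400,250),(366,260)]:
    print((u,v),np.round(W[v,u],4))
E
```

```text
(150, 80) [0.8308 0.2915 0.055 ]
(250, 400) [0.2616 0.1049 0.0009]
(355, 230) [ 0.5548 -0.0781  0.0648]
(345, 250) [ 0.5192 -0.0607  0.0694]
(385, 265) [ 0.4965 -0.131   0.0455]
(186, 298) [0.4376 0.2133 0.0481]
(170, 294) [0.4391 0.2214 0.1245]
(200, 310) [0.4184 0.1953 0.0153]
(293, 302) [0.4323 0.0293 0.0328]
(260, 250) [0.5272 0.0915 0.0098]
(374, 290) [ 0.4529 -0.1116  0.0442]
(400, 250) [ 0.5203 -0.1552  0.0645]
(366, 260) [ 0.5028 -0.0968  0.0638]
```

View pics/crop0.png

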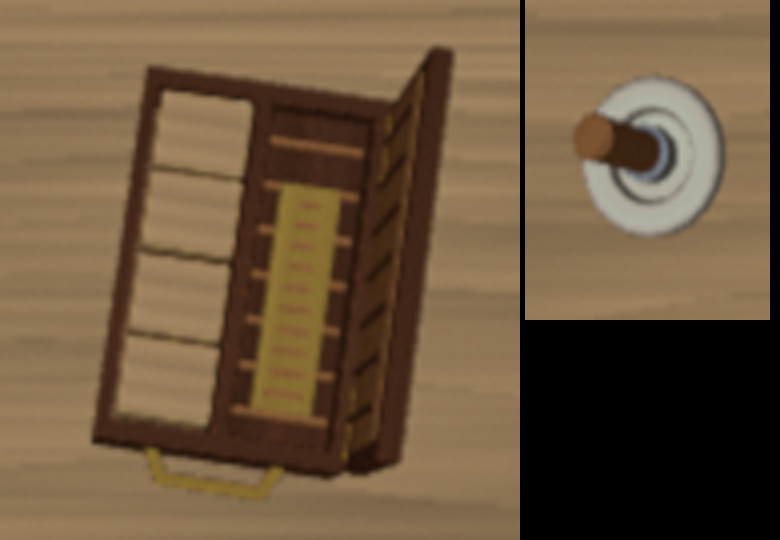

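The crop shows four pale blocks in the middle case, with the brass loop at its lower end at about (363,308). The tamper stands upright in the white rest. Next I'll measure the poses.

Run:
```python
from h import *
im=cv2.imread('pics/top0.png'); d=np.load('pics/top0.npy'); W=world('top',d)
hsv=cv2.cvtColor(im,cv2.COLOR_BGR2HSV)
# desk check
print('desk z',[round(float(np.median(W[a:b,c:e,2])),4) for a,b,c,e in[(330,400,200,300),(380,420,300,350),(200,230,240,300),(180,210,400,460)]])
# rest
r=np.zeros((480,640),bool); r[270:330,155:215]=True
m=r&(hsv[...,1]<60)&(hsv[...,2]>130)&(abs(W[...,2]-.016)<.004)
p=W[m]; c,_=cv2.minEnclosingCircle(p[:,:2].astype(np.float32)*1000); print('rest enc',c,_,m.sum())
cs,_=cv2.findContours(m.astype(np.uint8),cv2.RETR_EXTERNAL,cv2.CHAIN_APPROX_NONE)
ct=max(cs,key=len)[:,0]; q=np.array([ray('top',u,v,.016)[:2] for u,v in ct]); print('hull',cv2.minEnclosingCircle((q*1000).astype(np.float32)), cv2.fitEllipse((q*1000).astype(np.float32)))
# tamper top
for lo,hi in[(.121,.13),(.03,.115)]:
    m2=r&(W[...,2]>lo)&(W[...,2]<hi); p=W[m2]; print('tam',m2.sum(),p.mean(0),p.min(0),p.max(0))
# blocks
R=np.zeros((480,640),bool); R[200:305,325:375]=True
b=R&(hsv[...,2]>130)&(W[...,2]>.055)
print(b.sum())
# rim: z in .057-.0615 dark
rim=np.zeros((480,640),bool); rim[200:315,325:415]=True
rim&=(hsv[...,2]<110)&(W[...,2]>.056)&(W[...,2]<.066)
cv2.imwrite('pics/m.png',cv2.resize(np.hstack([b*255,rim*255]).astype(np.uint8)[195:315],None,fx=1,fy=1))
pr=W[b][:,:2]*1000; print(cv2.minAreaRect(pr.astype(np.float32)))
np.save('pics/b.npy',W[b])
o=np.vstack([b[190:325,310:440],rim[190:325,310:440]]).astype(np.uint8)*255
o=np.hstack([o[:135],o[135:]]); cv2.imwrite('pics/m.png',cv2.resize(o,None,fx=3,fy=3))
```

```text
desk z [-0.0006, -0.0005, -0.0001, 0.0002]
rest enc (438.91546630859375, 222.2672882080078) 34.81147384643555 593
hull ((438.852783203125, 221.69607543945312), 34.71398162841797) ((438.7644348144531, 221.65943908691406), (61.89321517944336, 63.28423309326172), 129.04737854003906)
tam 97 [0.44013504 0.22256349 0.12355477] [0.43118155 0.21381613 0.12100105] [0.44902324 0.23170401 0.12769075]
tam 143 [0.43816447 0.21543765 0.07464996] [0.43009367 0.21228351 0.03082075] [0.44890984 0.22267611 0.11394822]
1689
((475.9267883300781, -72.77933502197266), (43.082191467285156, 218.99441528320312), 79.6392822265625)
```

View pics/m.png

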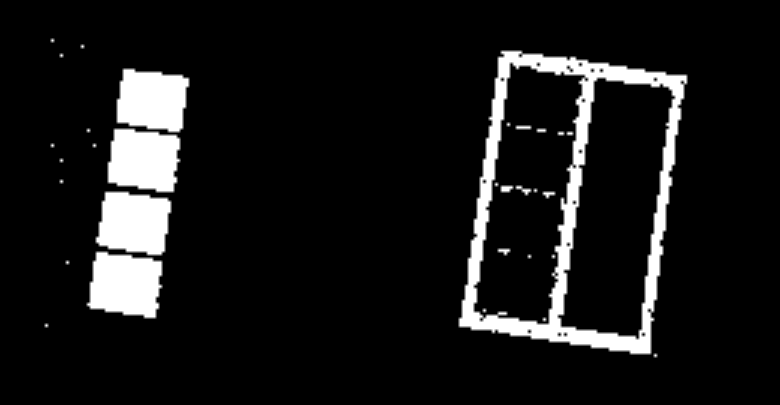

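Run:
```python
from h import *
im=cv2.imread('pics/top0.png'); d=np.load('pics/top0.npy'); W=world('top',d)
hsv=cv2.cvtColor(im,cv2.COLOR_BGR2HSV)
R=np.zeros((480,640),bool); R[200:305,325:375]=True
b=(R&(hsv[...,2]>130)&(W[...,2]>.055)).astype(np.uint8)
n,l,st,_=cv2.connectedComponentsWithStats(b,connectivity=4)
C=[]
for i in range(1,n):
    if st[i,4]<100: continue
    z=np.median(W[l==i][:,2])
    cs,_=cv2.findContours((l==i).astype(np.uint8),0,1); 
    q=np.array([ray('top',u,v,z)[:2] for u,v in cs[0][:,0]])*1000
    r=cv2.minAreaRect(q.astype(np.float32)); C.append((r[0],z)); print(np.round(W[l==i].mean(0),4),'zmed',round(z,4),r)
c=np.array([a[0] for a in C]); print(c[0]-c[-1],np.degrees(np.arctan2(*(c[0]-c[-1])[::-1])))
rim=np.zeros((480,640),bool); rim[200:315,325:415]=True
rim&=(hsv[...,2]<110)&(W[...,2]>.056)&(W[...,2]<.066)
n,l,st,_=cv2.connectedComponentsWithStats(rim.astype(np.uint8)); k=1+st[1:,4].argmax()
ct=cv2.findContours((l==k).astype(np.uint8),0,1)[0][0][:,0]
q=np.array([ray('top',u,v,.06)[:2] for u,v in ct])*1000; r=cv2.minAreaRect(q.astype(np.float32)); print('rim',r, 'z',np.median(W[l==k][:,2]))
```

```text
[ 0.5666 -0.087   0.0681] zmed 0.0656 ((567.19580078125, -86.98440551757812), (38.10364532470703, 32.2967529296875), 81.89257049560547)
[ 0.5308 -0.0818  0.0746] zmed 0.0697 ((531.685546875, -82.18936920166016), (38.72971725463867, 32.56800842285156), 81.62234497070312)
[ 0.4957 -0.0765  0.0674] zmed 0.0649 ((496.1424560546875, -76.49423217773438), (38.21661376953125, 32.59165573120117), 80.69486236572266)
[ 0.4604 -0.0715  0.0683] zmed 0.0683 ((460.4523620605469, -71.70765686035156), (38.850887298583984, 32.50769805908203), 81.92768096923828)
[106.74343872 -15.27674866] -8.144665382173134
rim ((510.219970703125, -105.47224426269531), (108.72411346435547, 163.7747802734375), 81.65636444091797) z 0.05990807509596907
```

```bash
cat >> h.py <<'E'
def plan(target,yaw,n,r=4):
    "rows (tool axes) for a straight move, tool down, measured start"
    s=arm.get_state(); p=s['eef_pos'];
    from scipy.spatial.transform import Rotation as Ro
    R=Ro.from_euler('xyz',s['ee_rot']); Rt=Ro.from_euler('xyz',[np.pi,0,yaw]); rv=(R.inv()*Rt).as_rotvec()
    print('from',np.round(p,4),np.round(s['ee_rot'],4),'rotvec deg',np.round(np.degrees(rv),2))
    D=(np.array(target)-p)/n
    for i in range(n):
        Rc=R*Ro.from_rotvec(rv*i/n); print(np.round(Rc.inv().apply(D),r).tolist(),np.round(np.degrees(rv)/n,2).tolist())
E
python3 -c "
from h import *
plan([.4395,.222,.16],np.pi-.143,12)"
```

```text
from [0.223  0.6367 0.2044] [-3.1414e+00 -1.3000e-03 -1.9077e+00] rotvec deg [-6.000e-02 -6.000e-02  7.889e+01]
[0.0266, -0.0285, 0.0037] [-0.0, -0.0, 6.57]
[0.0232, -0.0313, 0.0037] [-0.0, -0.0, 6.57]
[0.0195, -0.0338, 0.0037] [-0.0, -0.0, 6.57]
[0.0155, -0.0358, 0.0037] [-0.0, -0.0, 6.57]
[0.0113, -0.0373, 0.0037] [-0.0, -0.0, 6.57]
[0.0069, -0.0384, 0.0037] [-0.0, -0.0, 6.57]
[0.0025, -0.0389, 0.0037] [-0.0, -0.0, 6.57]
[-0.002, -0.0389, 0.0037] [-0.0, -0.0, 6.57]
[-0.0064, -0.0385, 0.0037] [-0.0, -0.0, 6.57]
[-0.0108, -0.0375, 0.0037] [-0.0, -0.0, 6.57]
[-0.015, -0.036, 0.0037] [-0.0, -0.0, 6.57]
[-0.019, -0.034, 0.0037] [-0.0, -0.0, 6.57]
```

Emit:
{"method": "step_arm", "body": {"targets": [[[0.0266,-0.0285,0.0037],[0,0,6.57],1],[[0.0232,-0.0313,0.0037],[0,0,6.57],1],[[0.0195,-0.0338,0.0037],[0,0,6.57],1],[[0.0155,-0.0358,0.0037],[0,0,6.57],1],[[0.0113,-0.0373,0.0037],[0,0,6.57],1],[[0.0069,-0.0384,0.0037],[0,0,6.57],1],[[0.0025,-0.0389,0.0037],[0,0,6.57],1],[[-0.002,-0.0389,0.0037],[0,0,6.57],1]], "grip_force": 50}}

```text
t: 0.95
eef_pos: [0.368, 0.3591, 0.1754]
ee_rot: [3.142, -0.0, -2.829]
force: [-0.4, 0.6, 0.6]
width: 0.0878
```

Emit:
{"method": "step_arm", "body": {"targets": [[[-0.0064,-0.0385,0.0037],[0,0,6.57],1],[[-0.0108,-0.0375,0.0037],[0,0,6.57],1],[[-0.015,-0.036,0.0037],[0,0,6.57],1],[[-0.019,-0.034,0.0037],[0,0,6.57],1],[[0,0,0],[0,0,0],1],[[0,0,0],[0,0,0],1],[[0,0,0],[0,0,0],1],[[0,0,0],[0,0,0],1]]}}

```text
t: 1.75
eef_pos: [0.4397, 0.2233, 0.1608]
ee_rot: [3.141, 0.0, 3.001]
force: [0.3, 0.7, 0.4]
width: 0.0873
```

Run:
```python
from h import *
s=arm.get_state(); print({k:np.round(v,4).tolist() for k,v in s.items()})
plan([.4395,.222,.080],np.pi-.143,5)
im,d=viewer.grab_frame('wrist'); cv2.imwrite('pics/w1.png',im[:,:,::-1])
```

```text
{'t': 1.75, 'q': [0.8693, 0.0935, -0.4444, -0.0, -1.0327, -1.0096], 'qd': [0.0034, -0.0001, -0.0031, -0.0011, 0.0007, -0.0021], 'joint_efforts': [-0.3659, -34.4451, 26.6692, 6.3842, -0.0536, 0.0032], 'eef_pos': [0.4397, 0.2233, 0.1608], 'ee_rot': [3.1414, 0.0001, 3.0014], 'force': [0.256, 0.6885, 0.3843], 'moment': [0.0427, -0.0817, 0.0097], 'width': 0.0873}
from [0.4397 0.2233 0.1608] [3.1414e+00 1.0000e-04 3.0014e+00] rotvec deg [0.01 0.01 0.16]
[0.0, -0.0003, 0.0162] [0.0, 0.0, 0.03]
[0.0, -0.0003, 0.0162] [0.0, 0.0, 0.03]
[0.0, -0.0003, 0.0162] [0.0, 0.0, 0.03]
[0.0, -0.0003, 0.0162] [0.0, 0.0, 0.03]
[0.0, -0.0003, 0.0162] [0.0, 0.0, 0.03]
```

View pics/w1.png

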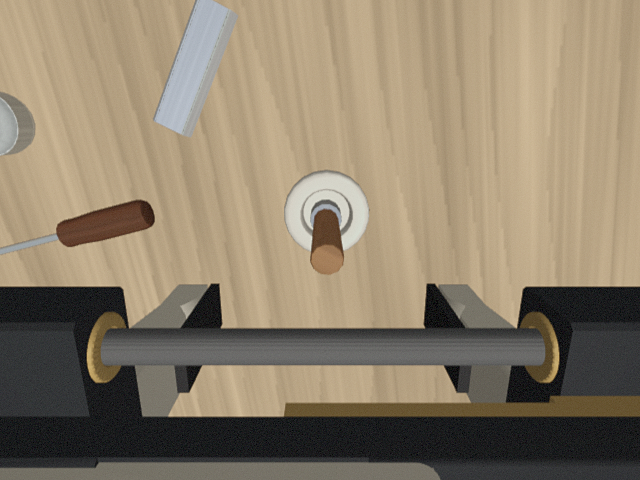

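Seen from the wrist, the handle top is at (327,259), between the jaws and about 3 mm to tool +x. The white ring lies under it at (327,212). I'll descend and grip.

Emit:
{"method": "step_arm", "body": {"targets": [[[0.001,-0.0003,0.016],[0,0,0],1],[[0.001,-0.0003,0.016],[0,0,0],1],[[0,0,0.016],[0,0,0],1],[[0,0,0.016],[0,0,0],1],[[0,0,0.016],[0,0,0],1],[[0,0,0],[0,0,-0.0],0],[[0,0,0],[0,0,0],-0.4],[[0,0,0],[0,0,0],-1]], "grip_force": 50}}

```text
t: 2.6
eef_pos: [0.4383, 0.2229, 0.0816]
ee_rot: [3.141, 0.001, 3.001]
force: [-0.2, -0.4, -0.9]
width: 0.0695
```

Emit:
{"method": "step_arm", "body": {"targets": [[[0,0,0],[0,0,0],-1],[[0,0,0],[0,0,0],-1],[[0,0,0],[0,0,0],-1],[[0,0,0],[0,0,0],-1],[[0,0,0],[0,0,0],-1],[[0,0,0],[0,0,0],-1],[[0,0,0],[0,0,0],-1],[[0,0,0],[0,0,0],-1]]}}

```text
t: 3.4
eef_pos: [0.4378, 0.2221, 0.0808]
ee_rot: [-3.141, -0.0, 3.0]
force: [-1.1, -0.6, 1.8]
width: 0.0187
```

Emit:
{"method": "step_arm", "body": {"targets": [[[0,0,-0.005],[0,0,0],-1],[[0,0,-0.015],[0,0,0],-1],[[0,0,-0.02],[0,0,0],-1],[[0,0,-0.02],[0,0,0],-1],[[0,0,-0.02],[0,0,0],-1],[[0,0,0],[0,0,0],-1],[[0,0,0],[0,0,0],-1],[[0,0,0],[0,0,0],-1]]}}

```text
t: 4.2
eef_pos: [0.4373, 0.2216, 0.1599]
ee_rot: [-3.14, -0.001, 2.999]
force: [-0.8, -0.2, -1.9]
width: 0.0187
```

Run:
```python
from h import *
s=arm.get_state(); print(s['eef_pos'],s['ee_rot'],s['force'])
plan([.4604,-.072,.160],np.pi-.143,7)
o=[]
im,d=viewer.grab_frame('scene'); p=s['eef_pos']; u,v=map(int,proj('scene',p)); print(u,v)
a=cv2.resize(im[v-40:v+80,max(u-60,0):u+60,::-1],(480,480)); o.append(a)
im,d=viewer.grab_frame('wrist'); o.append(cv2.resize(im[200:440,160:480,::-1],(320,240)))
c=np.zeros((480,800,3),np.uint8); c[:,:480]=o[0]; c[:240,480:]=o[1]; cv2.imwrite('pics/lift.png',c)
```

```text
[0.43730302 0.22162046 0.15985152] [-3.14046324e+00 -1.16183762e-03  2.99927129e+00] [-0.75322576 -0.17111522 -1.87464065]
from [0.4373 0.2216 0.1599] [-3.1405e+00 -1.2000e-03  2.9993e+00] rotvec deg [-0.06 -0.07  0.04]
[-0.0092, -0.0411, 0.0] [-0.01, -0.01, 0.01]
[-0.0092, -0.0411, 0.0] [-0.01, -0.01, 0.01]
[-0.0092, -0.0411, 0.0] [-0.01, -0.01, 0.01]
[-0.0092, -0.0411, -0.0] [-0.01, -0.01, 0.01]
[-0.0092, -0.0411, -0.0] [-0.01, -0.01, 0.01]
[-0.0092, -0.041, -0.0] [-0.01, -0.01, 0.01]
[-0.0092, -0.041, -0.0] [-0.01, -0.01, 0.01]
482 292
```

View pics/lift.png

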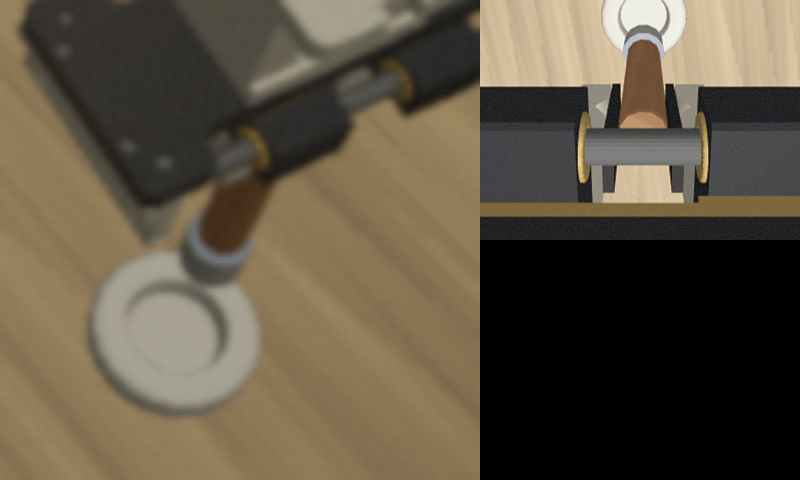

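Tamper lifted clear and held straight; the rest is empty. Now to block 1.

Emit:
{"method": "step_arm", "body": {"targets": [[[-0.0092,-0.0411,0],[0,0,0],-1],[[-0.0092,-0.0411,0],[0,0,0],-1],[[-0.0092,-0.0411,0],[0,0,0],-1],[[-0.0092,-0.0411,0],[0,0,0],-1],[[-0.0092,-0.0411,0],[0,0,0],-1],[[-0.0092,-0.0411,0],[0,0,0],-1],[[-0.0092,-0.0411,0],[0,0,0],-1],[[0,0,0],[0,0,0],-1]]}}

```text
t: 5.1
eef_pos: [0.4602, -0.0757, 0.1599]
ee_rot: [-3.14, -0.002, 2.995]
force: [0.1, 0.5, -2.5]
width: 0.0189
```

Run:
```python
from h import *
s=arm.get_state(); print(s['eef_pos'],s['ee_rot'],s['force'])
plan([.4604,-.072,.152],np.pi-.143,1)
im,d=viewer.grab_frame('wrist'); a=im[130:370,160:480,::-1]
im2,d=viewer.grab_frame('scene'); u,v=map(int,proj('scene',[.49,-.08,.06])); b=im2[v-75:v+75,u-100:u+100,::-1]
cv2.imwrite('pics/b1.png',np.hstack([cv2.resize(a,(400,300)),cv2.resize(b,(400,300))]))
```

```text
[ 0.46016865 -0.07567179  0.15993905] [-3.14033739e+00 -1.80910800e-03  2.99505306e+00] [ 0.13093062  0.48825686 -2.4905444 ]
from [ 0.4602 -0.0757  0.1599] [-3.1403e+00 -1.8000e-03  2.9951e+00] rotvec deg [-0.07 -0.1  -0.2 ]
[0.0003, 0.0037, 0.0079] [-0.07, -0.1, -0.2]
```

View pics/b1.png

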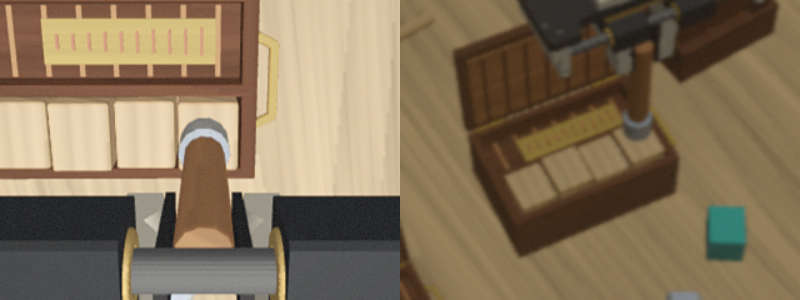

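The wrist view shows the foot over block 1, the block nearest the loop. I'll descend to just above it and check the settled position.

Emit:
{"method": "step_arm", "body": {"targets": [[[0,0,0.002],[0,0,0],-1],[[0,0,0.002],[0,0,0],-1],[[0,0,0.002],[0,0,0],-1],[[0,0,0],[0,0,0],-1],[[0,0,0],[0,0,0],-1],[[0,0,0],[0,0,0],-1],[[0,0,0],[0,0,0],-1],[[0,0,0],[0,0,0],-1]]}}

```text
t: 6.0
eef_pos: [0.461, -0.0718, 0.1549]
ee_rot: [3.142, 0.0, 3.0]
force: [0.4, -0.2, -2.2]
width: 0.0185
```

Run:
```python
from h import *
from scipy.spatial.transform import Rotation as Ro
s=arm.get_state(); print(s['eef_pos'],s['ee_rot'],s['force'])
plan([.4604,-.072,.152],np.pi-.143,1)
im,d=viewer.grab_frame('wrist'); cv2.imwrite('pics/w2.png',im[:,:,::-1])
c,f=cal('wrist'); T=np.array(c['tool_from_camera']); R=Ro.from_euler('xyz',s['ee_rot']).as_matrix()
v,u=np.mgrid[0:480,0:640]; P=np.stack([(u-c['cx'])/f*d,-(v-c['cy'])/f*d,-d,np.ones_like(d)],-1)@T.T
Wd=P[...,:3]@R.T+s['eef_pos']
hsv=cv2.cvtColor(im,cv2.COLOR_RGB2HSV)
# foot: pixels near tool axis, z between 
m=(np.hypot(P[...,0],P[...,1])<.022)&(Wd[...,2]>.077)&(Wd[...,2]<.094)&(d>0)
t=P[m]; print('foot tool x',t[:,0].min(),t[:,0].max(),'y min(case side)',t[:,1].min(), m.sum())
m=(np.hypot(P[...,0],P[...,1])<.022)&(Wd[...,2]>.10)&(Wd[...,2]<.12)&(d>0); t=P[m]; print('handle x',t[:,0].min(),t[:,0].max(),t[:,1].min(),m.sum())
b=(hsv[...,2]>150)&(Wd[...,2]>.06)&(Wd[...,2]<.074)
n,l,st,_=cv2.connectedComponentsWithStats(b.astype(np.uint8),connectivity=4)
for i in range(1,n):
    if st[i,4]>300:
        q=Wd[l==i]; print(st[i,4],np.round(np.median(q[:,2]),4),cv2.minAreaRect((q[:,:2]*1000).astype(np.float32)))
```

```text
[ 0.46098139 -0.07176923  0.15485597] [3.14155722e+00 1.70815175e-04 2.99960960e+00] [ 0.37758575 -0.16430349 -2.19650422]
from [ 0.461  -0.0718  0.1549] [3.1416e+00 2.0000e-04 2.9996e+00] rotvec deg [0.   0.01 0.06]
[0.0005, -0.0003, 0.0029] [0.0, 0.01, 0.06]
foot tool x -0.012219539295189633 0.011788273842191907 y min(case side) -0.012575633133985631 216
handle x -0.012363908941736886 0.011527199070445223 -0.011605757718892579 350
5551 0.0665 ((547.6309204101562, -83.83462524414062), (43.258724212646484, 70.4602279663086), 81.33030700683594)
2688 0.0644 ((494.1925048828125, -76.75660705566406), (41.62124252319336, 34.127479553222656), 81.72559356689453)
1402 0.0679 ((458.8154296875, -70.9625473022461), (42.770206451416016, 34.03935241699219), 80.7442855834961)
```

View pics/w2.png

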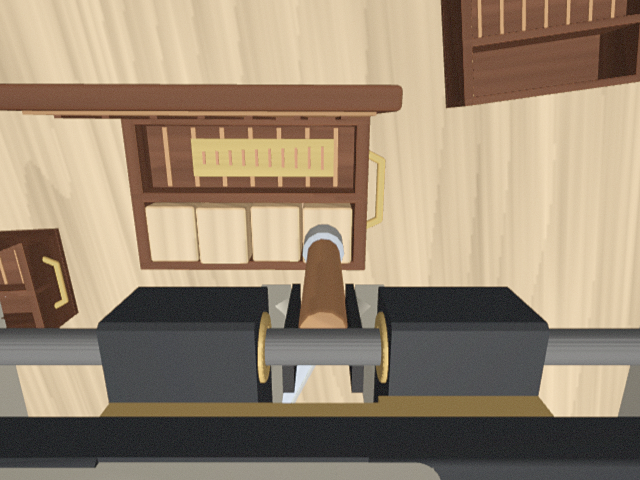

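The foot is centred under the tool, and both views put block 1 at about (0.460, -0.0715). I'll nudge 1.2 mm along tool +x and descend to contact.

Emit:
{"method": "step_arm", "body": {"targets": [[[0.0012,0,0.002],[0,0,0],-1],[[0,0,0.002],[0,0,0],-1],[[0,0,0.002],[0,0,0],-1],[[0,0,0.001],[0,0,0],-1],[[0,0,0.001],[0,0,0],-1],[[0,0,0.001],[0,0,0],-1],[[0,0,0.001],[0,0,0],-1],[[0,0,0.001],[0,0,0],-1]]}}

```text
t: 6.85
eef_pos: [0.4601, -0.0716, 0.1441]
ee_rot: [-3.142, 0.001, 3.0]
force: [0.3, 0.1, 1.5]
width: 0.0189
```

Emit:
{"method": "step_arm", "body": {"targets": [[[0,0,0.001],[0,0,0],-1],[[0,0,0.001],[0,0,0],-1],[[0,0,0.001],[0,0,0],-1],[[0,0,0.001],[0,0,0],-1],[[0,0,0.001],[0,0,0],-1],[[0,0,0.001],[0,0,0],-1],[[0,0,0],[0,0,0],-1],[[0,0,0],[0,0,0],-1]]}}

```text
t: 7.65
eef_pos: [0.4597, -0.0716, 0.1376]
ee_rot: [3.142, -0.0, 3.0]
force: [0.8, -0.6, -0.6]
width: 0.0189
```

Emit:
{"method": "step_arm", "body": {"targets": [[[0,0,0.0005],[0,0,0],-1],[[0,0,0.0005],[0,0,0],-1],[[0,0,0.0005],[0,0,0],-1],[[0,0,0.0003],[0,0,0],-1],[[0,0,0.0002],[0,0,0],-1],[[0,0,0.0001],[0,0,0],-1],[[0,0,0.0001],[0,0,0],-1],[[0,0,0.0001],[0,0,0],-1]]}}

```text
t: 8.45
eef_pos: [0.4598, -0.0716, 0.1355]
ee_rot: [-3.142, 0.0, 3.0]
force: [-0.5, -0.2, 2.2]
width: 0.0186
```

Emit:
{"method": "step_arm", "body": {"targets": [[[0,0,0.0001],[0,0,0],-1],[[0,0,0.0001],[0,0,0],-1],[[0,0,0.0001],[0,0,0],-1],[[0,0,0.0001],[0,0,0],-1],[[0,0,0.0001],[0,0,0],-1],[[0,0,0.0001],[0,0,0],-1],[[0,0,0.0001],[0,0,0],-1],[[0,0,0],[0,0,0],-1]]}}

```text
t: 9.25
eef_pos: [0.4597, -0.0716, 0.1347]
ee_rot: [-3.142, -0.0, 3.0]
force: [0.1, -0.3, 1.2]
width: 0.0186
```

Emit:
{"method": "step_arm", "body": {"targets": [[[0,0,0.0001],[0,0,0],-1],[[0,0,0.0001],[0,0,0],-1],[[0,0,0.0001],[0,0,0],-1],[[0,0,0.0001],[0,0,0],-1],[[0,0,0.0001],[0,0,0],-1],[[0,0,0.0001],[0,0,0],-1],[[0,0,0.0001],[0,0,0],-1],[[0,0,0],[0,0,0],-1]]}}

```text
t: 10.05
eef_pos: [0.4597, -0.0716, 0.134]
ee_rot: [-3.142, -0.0, 3.0]
force: [-0.1, -0.8, 1.4]
width: 0.0187
```

Emit:
{"method": "step_arm", "body": {"targets": [[[0,0,0.0001],[0,0,0],-1],[[0,0,0.0001],[0,0,0],-1],[[0,0,0.0001],[0,0,0],-1],[[0,0,0.0001],[0,0,0],-1],[[0,0,0.0001],[0,0,0],-1],[[0,0,0.0001],[0,0,0],-1],[[0,0,0.0001],[0,0,0],-1],[[0,0,0],[0,0,0],-1]]}}

```text
t: 10.85
eef_pos: [0.4597, -0.0716, 0.1333]
ee_rot: [3.142, -0.0, 3.0]
force: [0.8, 0.5, 1.9]
width: 0.0182
```

Emit:
{"method": "step_arm", "body": {"targets": [[[0,0,0.0001],[0,0,0],-1],[[0,0,0.0001],[0,0,0],-1],[[0,0,0.0001],[0,0,0],-1],[[0,0,0.0001],[0,0,0],-1],[[0,0,0.0001],[0,0,0],-1],[[0,0,0.0001],[0,0,0],-1],[[0,0,0.0001],[0,0,0],-1],[[0,0,0.0001],[0,0,0],-1]]}}

```text
t: 11.65
eef_pos: [0.4597, -0.0716, 0.1326]
ee_rot: [3.142, 0.0, 3.0]
force: [-0.4, 0.4, 1.6]
width: 0.0184
```

Emit:
{"method": "step_arm", "body": {"targets": [[[0,0,0.0001],[0,0,0],-1],[[0,0,0.0001],[0,0,0],-1],[[0,0,0.0001],[0,0,0],-1],[[0,0,0.0001],[0,0,0],-1],[[0,0,0.0001],[0,0,0],-1],[[0,0,0.0001],[0,0,0],-1],[[0,0,0.0001],[0,0,0],-1],[[0,0,0.0001],[0,0,0],-1]]}}

```text
t: 12.45
eef_pos: [0.4597, -0.0716, 0.1318]
ee_rot: [-3.142, -0.0, 3.0]
force: [-0.2, -0.2, 1.0]
width: 0.0184
```

Emit:
{"method": "step_arm", "body": {"targets": [[[0,0,0.0001],[0,0,0],-1],[[0,0,0.0001],[0,0,0],-1],[[0,0,0.0001],[0,0,0],-1],[[0,0,0.0001],[0,0,0],-1],[[0,0,0.0001],[0,0,0],-1],[[0,0,0.0001],[0,0,0],-1],[[0,0,0.0001],[0,0,0],-1],[[0,0,0.0001],[0,0,0],-1]]}}

```text
t: 13.25
eef_pos: [0.4597, -0.0716, 0.1309]
ee_rot: [-3.142, -0.0, 3.0]
force: [0.3, -0.4, 1.4]
width: 0.0185
```

Emit:
{"method": "step_arm", "body": {"targets": [[[0,0,0.0001],[0,0,0],-1],[[0,0,0.0001],[0,0,0],-1],[[0,0,0.0001],[0,0,0],-1],[[0,0,0.0001],[0,0,0],-1],[[0,0,0.0001],[0,0,0],-1],[[0,0,0.0001],[0,0,0],-1],[[0,0,0.0001],[0,0,0],-1],[[0,0,0.0001],[0,0,0],-1]]}}

```text
t: 14.05
eef_pos: [0.4598, -0.0716, 0.1301]
ee_rot: [3.142, 0.0, 3.0]
force: [-0.2, -0.4, 1.7]
width: 0.0185
```

Emit:
{"method": "step_arm", "body": {"targets": [[[0,0,0.0001],[0,0,0],-1],[[0,0,0.0001],[0,0,0],-1],[[0,0,0.0001],[0,0,0],-1],[[0,0,0.0001],[0,0,0],-1],[[0,0,0.0001],[0,0,0],-1],[[0,0,0.0001],[0,0,0],-1],[[0,0,0.0001],[0,0,0],-1],[[0,0,0.0001],[0,0,0],-1]]}}

```text
t: 14.85
eef_pos: [0.4598, -0.0716, 0.1294]
ee_rot: [3.142, 0.0, 3.0]
force: [-0.0, -0.0, 0.8]
width: 0.0187
```

Emit:
{"method": "step_arm", "body": {"targets": [[[0,0,0.0001],[0,0,0],-1],[[0,0,0.0001],[0,0,0],-1],[[0,0,0.0001],[0,0,0],-1],[[0,0,0.0001],[0,0,0],-1],[[0,0,0.0001],[0,0,0],-1],[[0,0,0.0001],[0,0,0],-1],[[0,0,0.0001],[0,0,0],-1],[[0,0,0.0001],[0,0,0],-1]]}}

```text
t: 15.65
eef_pos: [0.4597, -0.0716, 0.1286]
ee_rot: [3.142, -0.0, 3.0]
force: [0.1, -0.4, 2.2]
width: 0.0184
```

Emit:
{"method": "step_arm", "body": {"targets": [[[0,0,0.0001],[0,0,0],-1],[[0,0,0.0001],[0,0,0],-1],[[0,0,0.0001],[0,0,0],-1],[[0,0,0.0001],[0,0,0],-1],[[0,0,0.0001],[0,0,0],-1],[[0,0,0.0001],[0,0,0],-1],[[0,0,0.0001],[0,0,0],-1],[[0,0,0.0001],[0,0,0],-1]]}}

```text
t: 16.45
eef_pos: [0.4597, -0.0716, 0.1277]
ee_rot: [-3.142, -0.0, 3.0]
force: [-0.2, 0.1, 1.8]
width: 0.0189
```

Emit:
{"method": "step_arm", "body": {"targets": [[[0,0,0.0001],[0,0,0],-1],[[0,0,0.0001],[0,0,0],-1],[[0,0,0.0001],[0,0,0],-1],[[0,0,0.0001],[0,0,0],-1],[[0,0,0.0001],[0,0,0],-1],[[0,0,0.0001],[0,0,0],-1],[[0,0,0.0001],[0,0,0],-1],[[0,0,0.0001],[0,0,0],-1]]}}

```text
t: 17.25
eef_pos: [0.4598, -0.0716, 0.127]
ee_rot: [-3.142, 0.0, 3.0]
force: [0.0, -0.5, 1.0]
width: 0.0184
```

Emit:
{"method": "step_arm", "body": {"targets": [[[0,0,0.0001],[0,0,0],-1],[[0,0,0.0001],[0,0,0],-1],[[0,0,0.0001],[0,0,0],-1],[[0,0,0.0001],[0,0,0],-1],[[0,0,0.0001],[0,0,0],-1],[[0,0,0.0001],[0,0,0],-1],[[0,0,0.0001],[0,0,0],-1],[[0,0,0.0001],[0,0,0],-1]]}}

```text
t: 18.05
eef_pos: [0.4598, -0.0716, 0.1262]
ee_rot: [3.142, 0.0, 3.0]
force: [0.5, -0.2, 1.2]
width: 0.0187
```

Emit:
{"method": "step_arm", "body": {"targets": [[[0,0,0.0001],[0,0,0],-1],[[0,0,0.0001],[0,0,0],-1],[[0,0,0.0001],[0,0,0],-1],[[0,0,0.0001],[0,0,0],-1],[[0,0,0.0001],[0,0,0],-1],[[0,0,0.0001],[0,0,0],-1],[[0,0,0.0001],[0,0,0],-1],[[0,0,0.0001],[0,0,0],-1]]}}

```text
t: 18.85
eef_pos: [0.4598, -0.0716, 0.1254]
ee_rot: [3.142, 0.0, 3.0]
force: [0.0, -0.9, 1.8]
width: 0.0187
```

Emit:
{"method": "step_arm", "body": {"targets": [[[0,0,0.0001],[0,0,0],-1],[[0,0,0.0001],[0,0,0],-1],[[0,0,0.0001],[0,0,0],-1],[[0,0,0.0001],[0,0,0],-1],[[0,0,0.0001],[0,0,0],-1],[[0,0,0.0001],[0,0,0],-1],[[0,0,0.0001],[0,0,0],-1],[[0,0,0.0001],[0,0,0],-1]]}}

```text
t: 19.65
eef_pos: [0.46, -0.0716, 0.125]
ee_rot: [-3.142, 0.001, 3.0]
force: [-1.4, 0.2, 8.2]
width: 0.0188
```

The floor is reached: the reading of 8.2 N, plus 2.2 N of tamper weight, means about 10.4 N on the block. I'll press slightly more and hold.

Emit:
{"method": "step_arm", "body": {"targets": [[[0,0,0.0001],[0,0,0],-1],[[0,0,0.0001],[0,0,0],-1],[[0,0,0],[0,0,0],-1],[[0,0,0],[0,0,0],-1],[[0,0,0],[0,0,0],-1],[[0,0,0],[0,0,0],-1],[[0,0,0],[0,0,0],-1],[[0,0,0],[0,0,0],-1]]}}

```text
t: 20.45
eef_pos: [0.4601, -0.0717, 0.1249]
ee_rot: [-3.142, 0.001, 3.0]
force: [-0.5, 0.4, 6.9]
width: 0.0184
```

Emit:
{"method": "step_arm", "body": {"targets": [[[0,0,0.0001],[0,0,0],-1],[[0,0,0.0001],[0,0,0],-1],[[0,0,0.0001],[0,0,0],-1],[[0,0,0],[0,0,0],-1],[[0,0,0],[0,0,0],-1],[[0,0,0],[0,0,0],-1],[[0,0,0],[0,0,0],-1],[[0,0,0],[0,0,0],-1]]}}

```text
t: 21.25
eef_pos: [0.4602, -0.0717, 0.1248]
ee_rot: [-3.142, 0.001, 3.0]
force: [-1.7, 0.6, 10.1]
width: 0.0185
```

Block 1 is held at about 12 N. On to block 2: up 30 mm, then 36 mm along the row.

Emit:
{"method": "step_arm", "body": {"targets": [[[0,0,-0.005],[0,0,0],-1],[[0,0,-0.012],[0,0,0],-1],[[0,0,-0.013],[0,0,0],-1],[[0,0,0],[0,0,0],-1],[[-0.012,0,0],[0,0,0],-1],[[-0.012,0,0],[0,0,0],-1],[[-0.012,0,0],[0,0,0],-1],[[0,0,0],[0,0,0],-1]]}}

```text
t: 22.05
eef_pos: [0.4971, -0.0769, 0.1532]
ee_rot: [-3.141, -0.001, 2.999]
force: [-1.0, -1.3, -2.2]
width: 0.0184
```

Emit:
{"method": "step_arm", "body": {"targets": [[[0,0,0],[0,0,0],-1],[[0,0,0],[0,0,0],-1],[[0,0,0],[0,0,0],-1],[[0,0,0.001],[0,0,0],-1],[[0,0,0.001],[0,0,0],-1],[[0,0,0],[0,0,0],-1],[[0,0,0],[0,0,0],-1],[[0,0,0],[0,0,0],-1]]}}

```text
t: 22.85
eef_pos: [0.4954, -0.0767, 0.1521]
ee_rot: [3.142, 0.0, 3.0]
force: [0.9, 0.4, -1.8]
width: 0.0186
```

Run:
```python
from h import *
from scipy.spatial.transform import Rotation as Ro
s=arm.get_state(); print(s['eef_pos'],s['ee_rot'],s['force'])
im,d=viewer.grab_frame('wrist'); cv2.imwrite('pics/w3.png',im[130:370,100:540,::-1])
c,f=cal('wrist'); T=np.array(c['tool_from_camera']); R=Ro.from_euler('xyz',s['ee_rot']).as_matrix()
v,u=np.mgrid[0:480,0:640]; P=np.stack([(u-c['cx'])/f*d,-(v-c['cy'])/f*d,-d,np.ones_like(d)],-1)@T.T
Wd=P[...,:3]@R.T+s['eef_pos']
m=(np.hypot(P[...,0],P[...,1])<.022)&(P[...,2]>.062)&(P[...,2]<.074)&(d>0)
t=P[m]; print('foot tool x',t[:,0].min(),t[:,0].max(),t[:,1].min(),m.sum())
for k,(x,y) in enumerate([(.4665,-.085),(.494,-.085),(.53,-.0823),(.566,-.0874)]):
    pass
# block1 top depth in wrist view: near its far-lid half
for nme,ctr in [('b1',(.457,-.0725)),('b3',(.5307,-.0823)),('b4',(.566,-.0874))]:
    m=(np.hypot(Wd[...,0]-ctr[0],Wd[...,1]-ctr[1])<.009)&(Wd[...,2]<.075)&(d>0); print(nme,m.sum(),np.median(Wd[m][:,2]) if m.sum() else None)
```

```text
[ 0.4953793 -0.0766671  0.1520928] [3.14156051e+00 7.34925126e-05 2.99965346e+00] [ 0.88658809  0.38417589 -1.80572298]
foot tool x -0.012257967574688384 0.011621269089306937 -0.012485984419424279 178
b1 467 0.04808294763655331
b3 531 0.06929840942585401
b4 509 0.06497962757606632
```

View pics/w3.png

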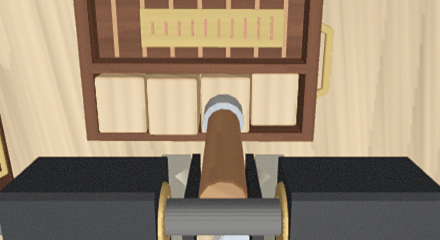

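Block 1's top now reads 0.048, and the foot is centred over block 2. I'll press it to just above the known bedded level.

Emit:
{"method": "step_arm", "body": {"targets": [[[0,0,0.004],[0,0,0],-1],[[0,0,0.004],[0,0,0],-1],[[0,0,0.002],[0,0,0],-1],[[0,0,0.002],[0,0,0],-1],[[0,0,0.002],[0,0,0],-1],[[0,0,0.002],[0,0,0],-1],[[0,0,0.002],[0,0,0],-1],[[0,0,0.001],[0,0,0],-1]]}}

```text
t: 23.7
eef_pos: [0.4953, -0.0767, 0.1329]
ee_rot: [-3.142, -0.0, 3.0]
force: [-1.4, -0.1, 1.2]
width: 0.0189
```

Emit:
{"method": "step_arm", "body": {"targets": [[[0,0,0.001],[0,0,0],-1],[[0,0,0.001],[0,0,0],-1],[[0,0,0.001],[0,0,0],-1],[[0,0,0.001],[0,0,0],-1],[[0,0,0.001],[0,0,0],-1],[[0,0,0.0005],[0,0,0],-1],[[0,0,0],[0,0,0],-1],[[0,0,0],[0,0,0],-1]]}}

```text
t: 24.5
eef_pos: [0.4953, -0.0767, 0.1274]
ee_rot: [3.142, -0.0, 2.999]
force: [-1.1, -0.1, -1.3]
width: 0.0186
```

Emit:
{"method": "step_arm", "body": {"targets": [[[0,0,0.0005],[0,0,0],-1],[[0,0,0.0005],[0,0,0],-1],[[0,0,0.0005],[0,0,0],-1],[[0,0,0.0003],[0,0,0],-1],[[0,0,0.0002],[0,0,0],-1],[[0,0,0.0001],[0,0,0],-1],[[0,0,0.0001],[0,0,0],-1],[[0,0,0],[0,0,0],-1]]}}

```text
t: 25.3
eef_pos: [0.4954, -0.0767, 0.1254]
ee_rot: [-3.142, 0.0, 3.0]
force: [-0.8, 0.1, 0.6]
width: 0.0186
```

Emit:
{"method": "step_arm", "body": {"targets": [[[0,0,0.0001],[0,0,0],-1],[[0,0,0.0001],[0,0,0],-1],[[0,0,0.0001],[0,0,0],-1],[[0,0,0.0001],[0,0,0],-1],[[0,0,0.0001],[0,0,0],-1],[[0,0,0.0001],[0,0,0],-1],[[0,0,0.0001],[0,0,0],-1],[[0,0,0.0001],[0,0,0],-1]]}}

```text
t: 26.1
eef_pos: [0.4957, -0.0768, 0.125]
ee_rot: [-3.142, 0.001, 3.0]
force: [-1.2, -0.4, 6.6]
width: 0.0186
```

Emit:
{"method": "step_arm", "body": {"targets": [[[0,0,0.0001],[0,0,0],-1],[[0,0,0.0001],[0,0,0],-1],[[0,0,0.0001],[0,0,0],-1],[[0,0,0.0001],[0,0,0],-1],[[0,0,0.0001],[0,0,0],-1],[[0,0,0],[0,0,0],-1],[[0,0,0],[0,0,0],-1],[[0,0,0],[0,0,0],-1]]}}

```text
t: 26.9
eef_pos: [0.4959, -0.0768, 0.1249]
ee_rot: [-3.141, 0.001, 3.0]
force: [-2.0, -0.2, 10.0]
width: 0.0185
```

Emit:
{"method": "step_arm", "body": {"targets": [[[0,0,0.0001],[0,0,0],-1],[[0,0,0],[0,0,0],-1],[[0,0,0],[0,0,0],-1],[[0,0,0],[0,0,0],-1],[[0,0,0],[0,0,0],-1],[[0,0,0],[0,0,0],-1],[[0,0,0],[0,0,0],-1],[[0,0,0],[0,0,0],-1]]}}

```text
t: 27.7
eef_pos: [0.4959, -0.0768, 0.1248]
ee_rot: [-3.141, 0.001, 3.0]
force: [-2.0, -0.6, 10.1]
width: 0.0183
```

Emit:
{"method": "step_arm", "body": {"targets": [[[0,0,-0.005],[0,0,0],-1],[[0,0,-0.012],[0,0,0],-1],[[0,0,-0.013],[0,0,0],-1],[[0,0,0],[0,0,0],-1],[[-0.012,0,0],[0,0,0],-1],[[-0.012,0,0],[0,0,0],-1],[[-0.012,0,0],[0,0,0],-1],[[0,0,0],[0,0,0],-1]]}}

```text
t: 28.5
eef_pos: [0.5328, -0.082, 0.1531]
ee_rot: [-3.141, -0.001, 2.999]
force: [-0.7, -0.5, -2.0]
width: 0.0188
```

Emit:
{"method": "step_arm", "body": {"targets": [[[0,0,0],[0,0,0],-1],[[0,0,0],[0,0,0],-1],[[0,0,0],[0,0,0],-1],[[0,0,0.001],[0,0,0],-1],[[0,0,0],[0,0,0],-1],[[0,0,0],[0,0,0],-1],[[0,0,0],[0,0,0],-1],[[0,0,0],[0,0,0],-1]]}}

```text
t: 29.3
eef_pos: [0.531, -0.0818, 0.153]
ee_rot: [3.142, 0.0, 3.0]
force: [0.8, -0.5, -1.5]
width: 0.0189
```

Run:
```python
from h import *
s=arm.get_state(); print(s['eef_pos'],s['ee_rot'],s['force'])
im,d=viewer.grab_frame('wrist'); cv2.imwrite('pics/w4.png',im[130:370,100:540,::-1])
```

```text
[ 0.5310133  -0.0817996   0.15304833] [3.14156000e+00 1.31078544e-04 2.99959680e+00] [ 0.77611979 -0.54345362 -1.46208971]
```

View pics/w4.png

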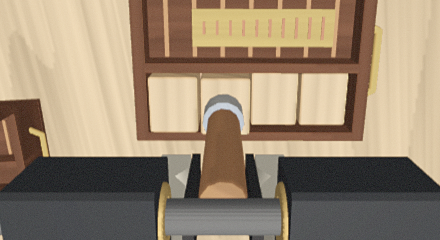

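Blocks 1 and 2 are both down, and the foot is centred over block 3.

Emit:
{"method": "step_arm", "body": {"targets": [[[0,0,0.004],[0,0,0],-1],[[0,0,0.003],[0,0,0],-1],[[0,0,0.002],[0,0,0],-1],[[0,0,0.002],[0,0,0],-1],[[0,0,0.002],[0,0,0],-1],[[0,0,0.002],[0,0,0],-1],[[0,0,0.002],[0,0,0],-1],[[0,0,0.002],[0,0,0],-1]]}}

```text
t: 30.15
eef_pos: [0.5311, -0.0818, 0.1339]
ee_rot: [3.142, 0.0, 3.0]
force: [-0.6, 0.1, 2.1]
width: 0.0185
```

Emit:
{"method": "step_arm", "body": {"targets": [[[0,0,0.001],[0,0,0],-1],[[0,0,0.001],[0,0,0],-1],[[0,0,0.001],[0,0,0],-1],[[0,0,0.001],[0,0,0],-1],[[0,0,0.001],[0,0,0],-1],[[0,0,0.001],[0,0,0],-1],[[0,0,0.0005],[0,0,0],-1],[[0,0,0],[0,0,0],-1]]}}

```text
t: 30.95
eef_pos: [0.531, -0.0818, 0.1273]
ee_rot: [-3.142, -0.0, 3.0]
force: [0.1, 0.2, 1.5]
width: 0.0188
```

Emit:
{"method": "step_arm", "body": {"targets": [[[0,0,0.0005],[0,0,0],-1],[[0,0,0.0005],[0,0,0],-1],[[0,0,0.0005],[0,0,0],-1],[[0,0,0.0002],[0,0,0],-1],[[0,0,0.0002],[0,0,0],-1],[[0,0,0.0001],[0,0,0],-1],[[0,0,0],[0,0,0],-1],[[0,0,0],[0,0,0],-1]]}}

```text
t: 31.75
eef_pos: [0.531, -0.0818, 0.1254]
ee_rot: [3.142, -0.0, 3.0]
force: [-0.7, -0.6, 2.6]
width: 0.0189
```

Emit:
{"method": "step_arm", "body": {"targets": [[[0,0,0.0001],[0,0,0],-1],[[0,0,0.0001],[0,0,0],-1],[[0,0,0.0001],[0,0,0],-1],[[0,0,0.0001],[0,0,0],-1],[[0,0,0.0001],[0,0,0],-1],[[0,0,0.0001],[0,0,0],-1],[[0,0,0.0001],[0,0,0],-1],[[0,0,0.0001],[0,0,0],-1]]}}

```text
t: 32.55
eef_pos: [0.5313, -0.0818, 0.1251]
ee_rot: [-3.142, 0.001, 3.0]
force: [-1.2, -0.2, 7.2]
width: 0.0185
```

Emit:
{"method": "step_arm", "body": {"targets": [[[0,0,0.0001],[0,0,0],-1],[[0,0,0.0001],[0,0,0],-1],[[0,0,0.0001],[0,0,0],-1],[[0,0,0.0001],[0,0,0],-1],[[0,0,0.0001],[0,0,0],-1],[[0,0,0],[0,0,0],-1],[[0,0,0],[0,0,0],-1],[[0,0,0],[0,0,0],-1]]}}

```text
t: 33.35
eef_pos: [0.5314, -0.0819, 0.1249]
ee_rot: [-3.141, 0.001, 3.0]
force: [-1.2, 0.6, 8.5]
width: 0.0184
```

Emit:
{"method": "step_arm", "body": {"targets": [[[0,0,0.0001],[0,0,0],-1],[[0,0,0],[0,0,0],-1],[[0,0,0],[0,0,0],-1],[[0,0,0],[0,0,0],-1],[[0,0,0],[0,0,0],-1],[[0,0,0],[0,0,0],-1],[[0,0,0],[0,0,0],-1],[[0,0,0],[0,0,0],-1]]}}

```text
t: 34.15
eef_pos: [0.5315, -0.0819, 0.1249]
ee_rot: [-3.141, 0.001, 3.0]
force: [-0.9, 0.4, 8.3]
width: 0.0185
```

Emit:
{"method": "step_arm", "body": {"targets": [[[0,0,-0.005],[0,0,0],-1],[[0,0,-0.012],[0,0,0],-1],[[0,0,-0.013],[0,0,0],-1],[[0,0,0],[0,0,0],-1],[[-0.012,0,0],[0,0,0],-1],[[-0.012,0,0],[0,0,0],-1],[[-0.012,0,0],[0,0,0],-1],[[0,0,0],[0,0,0],-1]]}}

```text
t: 34.95
eef_pos: [0.5684, -0.0872, 0.1532]
ee_rot: [-3.141, -0.001, 2.999]
force: [-0.8, -0.1, -1.1]
width: 0.0186
```

Emit:
{"method": "step_arm", "body": {"targets": [[[0,0,0],[0,0,0],-1],[[0,0,0],[0,0,0],-1],[[0,0,0],[0,0,0],-1],[[0,0,0.001],[0,0,0],-1],[[0,0,0],[0,0,0],-1],[[0,0,0],[0,0,0],-1],[[0,0,0],[0,0,0],-1],[[0,0,0],[0,0,0],-1]]}}

```text
t: 35.75
eef_pos: [0.5667, -0.0869, 0.1531]
ee_rot: [3.142, 0.0, 3.0]
force: [-0.6, 0.2, -1.4]
width: 0.0189
```

Run:
```python
from h import *
s=arm.get_state(); print(s['eef_pos'],s['ee_rot'],s['force'])
im,d=viewer.grab_frame('wrist'); cv2.imwrite('pics/w5.png',im[130:370,100:540,::-1])
```

```text
[ 0.56669038 -0.0868643   0.15313382] [3.14157526e+00 1.36322905e-04 2.99965544e+00] [-0.55210399  0.24550281 -1.37666645]
```

View pics/w5.png

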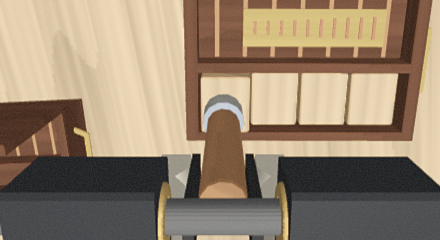

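Block 3's two hold readings (about 8.4 N plus 1.6 to 2.2 N of weight) leave only a thin margin over 9 N. I'll go back and press it again before touching block 4.

Emit:
{"method": "step_arm", "body": {"targets": [[[0.012,0,0],[0,0,0],-1],[[0.012,0,0],[0,0,0],-1],[[0.012,0,0],[0,0,0],-1],[[0,0,0],[0,0,0],-1],[[0,0,0.002],[0,0,0],-1],[[0,0,0.006],[0,0,0],-1],[[0,0,0.006],[0,0,0],-1],[[0,0,0.006],[0,0,0],-1]]}}

```text
t: 36.6
eef_pos: [0.531, -0.0818, 0.1321]
ee_rot: [-3.141, -0.001, 2.999]
force: [-0.3, 0.1, -1.2]
width: 0.0185
```

Emit:
{"method": "step_arm", "body": {"targets": [[[0,0,0.003],[0,0,0],-1],[[0,0,0.002],[0,0,0],-1],[[0,0,0.001],[0,0,0],-1],[[0,0,0.0005],[0,0,0],-1],[[0,0,0.0005],[0,0,0],-1],[[0,0,0.0003],[0,0,0],-1],[[0,0,0.0002],[0,0,0],-1],[[0,0,0],[0,0,0],-1]]}}

```text
t: 37.4
eef_pos: [0.5311, -0.0818, 0.1257]
ee_rot: [3.142, 0.0, 3.0]
force: [0.4, 0.8, -1.7]
width: 0.0184
```

Emit:
{"method": "step_arm", "body": {"targets": [[[0,0,0.0002],[0,0,0],-1],[[0,0,0.0002],[0,0,0],-1],[[0,0,0.0002],[0,0,0],-1],[[0,0,0.0002],[0,0,0],-1],[[0,0,0.0002],[0,0,0],-1],[[0,0,0.0002],[0,0,0],-1],[[0,0,0.0002],[0,0,0],-1],[[0,0,0.0001],[0,0,0],-1]]}}

```text
t: 38.2
eef_pos: [0.5316, -0.0819, 0.1249]
ee_rot: [-3.142, 0.001, 3.0]
force: [-2.1, -0.4, 6.9]
width: 0.0186
```

Emit:
{"method": "step_arm", "body": {"targets": [[[0,0,0.0002],[0,0,0],-1],[[0,0,0.0002],[0,0,0],-1],[[0,0,0.0002],[0,0,0],-1],[[0,0,0],[0,0,0],-1],[[0,0,0],[0,0,0],-1],[[0,0,0],[0,0,0],-1],[[0,0,0],[0,0,0],-1],[[0,0,0],[0,0,0],-1]]}}

```text
t: 39.0
eef_pos: [0.5318, -0.082, 0.1248]
ee_rot: [-3.141, 0.002, 3.0]
force: [-2.7, 0.6, 10.1]
width: 0.0189
```

Emit:
{"method": "step_arm", "body": {"targets": [[[0,0,0.0002],[0,0,0],-1],[[0,0,0.0001],[0,0,0],-1],[[0,0,0],[0,0,0],-1],[[0,0,0],[0,0,0],-1],[[0,0,0],[0,0,0],-1],[[0,0,0],[0,0,0],-1],[[0,0,0],[0,0,0],-1],[[0,0,0],[0,0,0],-1]]}}

```text
t: 39.8
eef_pos: [0.532, -0.082, 0.1248]
ee_rot: [-3.141, 0.002, 3.0]
force: [-3.0, 0.3, 12.4]
width: 0.019
```

Emit:
{"method": "step_arm", "body": {"targets": [[[0,0,-0.005],[0,0,0],-1],[[0,0,-0.012],[0,0,0],-1],[[0,0,-0.013],[0,0,0],-1],[[0,0,0],[0,0,0],-1],[[-0.012,0,0],[0,0,0],-1],[[-0.012,0,0],[0,0,0],-1],[[-0.012,0,0],[0,0,0],-1],[[0,0,0],[0,0,0],-1]]}}

```text
t: 40.6
eef_pos: [0.5684, -0.0872, 0.1523]
ee_rot: [-3.141, -0.001, 2.999]
force: [-0.5, -0.1, -3.1]
width: 0.0186
```

Emit:
{"method": "step_arm", "body": {"targets": [[[0,0,0],[0,0,0],-1],[[0,0,0],[0,0,0],-1],[[0,0,0.004],[0,0,0],-1],[[0,0,0.003],[0,0,0],-1],[[0,0,0.002],[0,0,0],-1],[[0,0,0.002],[0,0,0],-1],[[0,0,0.002],[0,0,0],-1],[[0,0,0.002],[0,0,0],-1]]}}

```text
t: 41.4
eef_pos: [0.5668, -0.0869, 0.1384]
ee_rot: [-3.142, 0.001, 3.0]
force: [-1.1, 0.6, 0.5]
width: 0.0191
```

Emit:
{"method": "step_arm", "body": {"targets": [[[0,0,0.002],[0,0,0],-1],[[0,0,0.002],[0,0,0],-1],[[0,0,0.002],[0,0,0],-1],[[0,0,0.002],[0,0,0],-1],[[0,0,0.001],[0,0,0],-1],[[0,0,0.001],[0,0,0],-1],[[0,0,0.0005],[0,0,0],-1],[[0,0,0],[0,0,0],-1]]}}

```text
t: 42.2
eef_pos: [0.5666, -0.0869, 0.1275]
ee_rot: [-3.142, -0.0, 3.0]
force: [-0.6, -0.0, 0.3]
width: 0.0185
```

Emit:
{"method": "step_arm", "body": {"targets": [[[0,0,0.0005],[0,0,0],-1],[[0,0,0.0005],[0,0,0],-1],[[0,0,0.0005],[0,0,0],-1],[[0,0,0.0003],[0,0,0],-1],[[0,0,0.0002],[0,0,0],-1],[[0,0,0.0002],[0,0,0],-1],[[0,0,0.0002],[0,0,0],-1],[[0,0,0.0002],[0,0,0],-1]]}}

```text
t: 43.0
eef_pos: [0.5667, -0.0869, 0.1252]
ee_rot: [-3.142, 0.0, 3.0]
force: [-0.0, 0.2, 3.2]
width: 0.0188
```

Emit:
{"method": "step_arm", "body": {"targets": [[[0,0,0.0002],[0,0,0],-1],[[0,0,0.0002],[0,0,0],-1],[[0,0,0.0002],[0,0,0],-1],[[0,0,0.0001],[0,0,0],-1],[[0,0,0.0001],[0,0,0],-1],[[0,0,0],[0,0,0],-1],[[0,0,0],[0,0,0],-1],[[0,0,0],[0,0,0],-1]]}}

```text
t: 43.8
eef_pos: [0.567, -0.087, 0.1249]
ee_rot: [-3.142, 0.001, 3.0]
force: [-0.9, -0.1, 6.9]
width: 0.0185
```

Emit:
{"method": "step_arm", "body": {"targets": [[[0,0,0.0002],[0,0,0],-1],[[0,0,0.0002],[0,0,0],-1],[[0,0,0.0002],[0,0,0],-1],[[0,0,0.0001],[0,0,0],-1],[[0,0,0],[0,0,0],-1],[[0,0,0],[0,0,0],-1],[[0,0,0],[0,0,0],-1],[[0,0,0],[0,0,0],-1]]}}

```text
t: 44.6
eef_pos: [0.5672, -0.087, 0.1247]
ee_rot: [-3.141, 0.002, 3.0]
force: [-1.4, 0.1, 9.4]
width: 0.0186
```

Emit:
{"method": "step_arm", "body": {"targets": [[[0,0,0.0002],[0,0,0],-1],[[0,0,0.0002],[0,0,0],-1],[[0,0,0],[0,0,0],-1],[[0,0,0],[0,0,0],-1],[[0,0,0],[0,0,0],-1],[[0,0,0],[0,0,0],-1],[[0,0,0],[0,0,0],-1],[[0,0,0],[0,0,0],-1]]}}

```text
t: 45.4
eef_pos: [0.5674, -0.0871, 0.1246]
ee_rot: [-3.141, 0.002, 3.0]
force: [-2.8, -0.0, 10.7]
width: 0.0187
```

Emit:
{"method": "step_arm", "body": {"targets": [[[0,0,-0.005],[0,0,0],-1],[[0,0,-0.012],[0,0,0],-1],[[0,0,-0.02],[0,0,0],-1],[[0,0,0],[0,0,0],-1],[[0,0,0],[0,0,0],-1],[[0,0,0],[0,0,0],-1],[[0,0,0],[0,0,0],-1],[[0,0,0],[0,0,0],-1]]}}

```text
t: 46.2
eef_pos: [0.5663, -0.0869, 0.1595]
ee_rot: [-3.141, -0.001, 3.0]
force: [0.2, 0.1, -1.7]
width: 0.0188
```

Run:
```python
from h import *
s=arm.get_state(); print(s['eef_pos'],s['ee_rot'],s['force'])
plan([.4380,.2221,.158],np.pi-.143,9)
```

```text
[ 0.56626516 -0.08690619  0.15947039] [-3.14129001e+00 -1.21906268e-03  2.99952573e+00] [ 0.22993298  0.12208423 -1.70087996]
from [ 0.5663 -0.0869  0.1595] [-3.1413e+00 -1.2000e-03  2.9995e+00] rotvec deg [-0.02 -0.07  0.05]
[0.019, 0.032, 0.0002] [-0.0, -0.01, 0.01]
[0.019, 0.032, 0.0002] [-0.0, -0.01, 0.01]
[0.019, 0.032, 0.0002] [-0.0, -0.01, 0.01]
[0.019, 0.032, 0.0002] [-0.0, -0.01, 0.01]
[0.019, 0.032, 0.0002] [-0.0, -0.01, 0.01]
[0.019, 0.032, 0.0002] [-0.0, -0.01, 0.01]
[0.019, 0.032, 0.0002] [-0.0, -0.01, 0.01]
[0.019, 0.032, 0.0002] [-0.0, -0.01, 0.01]
[0.019, 0.032, 0.0002] [-0.0, -0.01, 0.01]
```

Block 4 was pressed at about 12.5 N. Now I'll carry the tamper back over the rest.

Emit:
{"method": "step_arm", "body": {"targets": [[[0.019,0.032,0],[0,0,0],-1],[[0.019,0.032,0],[0,0,0],-1],[[0.019,0.032,0],[0,0,0],-1],[[0.019,0.032,0],[0,0,0],-1],[[0.019,0.032,0],[0,0,0],-1],[[0.019,0.032,0],[0,0,0],-1],[[0.019,0.032,0],[0,0,0],-1],[[0.019,0.032,0],[0,0,0],-1]]}}

```text
t: 47.0
eef_pos: [0.4516, 0.1893, 0.1601]
ee_rot: [-3.142, 0.0, 3.0]
force: [1.1, -0.6, -1.3]
width: 0.0188
```

Emit:
{"method": "step_arm", "body": {"targets": [[[0.019,0.032,0],[0,0,0],-1],[[0,0,0],[0,0,0],-1],[[0,0,0],[0,0,0],-1],[[0,0,0.01],[0,0,0],-1],[[0,0,0.01],[0,0,0],-1],[[0,0,0.01],[0,0,0],-1],[[0,0,0],[0,0,0],-1],[[0,0,0],[0,0,0],-1]]}}

```text
t: 47.8
eef_pos: [0.4382, 0.2218, 0.1297]
ee_rot: [-3.141, -0.0, 2.999]
force: [0.8, 0.7, -1.1]
width: 0.0185
```

Run:
```python
from h import *
from scipy.spatial.transform import Rotation as Ro
s=arm.get_state(); print(s['eef_pos'],s['ee_rot'],s['force'])
plan([.4380,.2221,.0805],np.pi-.143,1)
im,d=viewer.grab_frame('wrist'); cv2.imwrite('pics/w6.png',im[100:400,120:520,::-1])
c,f=cal('wrist'); T=np.array(c['tool_from_camera']); R=Ro.from_euler('xyz',s['ee_rot']).as_matrix()
v,u=np.mgrid[0:480,0:640]; P=np.stack([(u-c['cx'])/f*d,-(v-c['cy'])/f*d,-d,np.ones_like(d)],-1)@T.T
Wd=P[...,:3]@R.T+s['eef_pos']; hsv=cv2.cvtColor(im,cv2.COLOR_RGB2HSV)
m=(abs(Wd[...,2]-.016)<.005)&(np.hypot(P[...,0],P[...,1])<.06)&(hsv[...,1]<60)&(hsv[...,2]>150); q=P[m]; print('ring in tool',q.min(0)[:2],q.max(0)[:2],m.sum(),cv2.minEnclosingCircle((q[:,:2]*1000).astype(np.float32)))
im,d=viewer.grab_frame('top'); W=world('top',d); hs=cv2.cvtColor(im,cv2.COLOR_RGB2HSV); Rg=np.zeros((480,640),bool); Rg[200:310,325:375]=1
for k,p in enumerate([(.4600,-.0717),(.4955,-.0770),(.5312,-.0820),(.5668,-.0872)]):
    m=Rg&(np.hypot(W[...,0]-p[0],W[...,1]-p[1])<.012); print('block',k+1,m.sum(),np.median(W[m][:,2]))
cv2.imwrite('pics/t6.png',im[:,:,::-1])
```

```text
[0.43820613 0.22179504 0.12969265] [-3.14053819e+00 -4.95568527e-04  2.99891924e+00] [ 0.80700013  0.67183271 -1.09730391]
from [0.4382 0.2218 0.1297] [-3.1405e+00 -5.0000e-04  2.9989e+00] rotvec deg [-0.06 -0.03  0.02]
[0.0002, 0.0003, 0.0492] [-0.06, -0.03, 0.02]
ring in tool [-0.03421694 -0.0355646 ] [0.03674609 0.03160814] 3599 ((1.3193596601486206, -0.07463529706001282), 35.84415817260742)
block 1 148 0.04825700326900251
block 2 147 0.04828751965513889
block 3 143 0.04868646218019146
block 4 141 0.04801204909802248
```

View pics/w6.png

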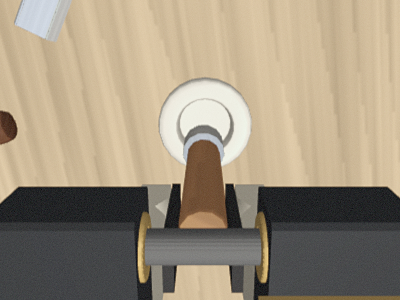

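All four block tops read 0.0480 to 0.0487, level and 11 mm below the rim. The tamper hangs over the centre of the ring. Lowering it now.

Emit:
{"method": "step_arm", "body": {"targets": [[[0.0003,0,0.008],[0,0,0],-1],[[0.0003,0,0.01],[0,0,0],-1],[[0,0,0.01],[0,0,0],-1],[[0,0,0.01],[0,0,0],-1],[[0,0,0.006],[0,0,0],-1],[[0,0,0.003],[0,0,0],-1],[[0,0,0],[0,0,0],-1],[[0,0,0],[0,0,0],-1]]}}

```text
t: 48.7
eef_pos: [0.4377, 0.2227, 0.0834]
ee_rot: [3.141, 0.0, 3.0]
force: [0.5, 0.2, -2.6]
width: 0.019
```

Emit:
{"method": "step_arm", "body": {"targets": [[[0,0,0.0003],[0,0,0],-1],[[0,0,0.0003],[0,0,0],-1],[[0,0,0.0003],[0,0,0],-1],[[0,0,0.0003],[0,0,0],-1],[[0,0,0.0003],[0,0,0],-1],[[0,0,0],[0,0,0],-1],[[0,0,0],[0,0,0],-1],[[0,0,0],[0,0,0],-1]]}}

```text
t: 49.5
eef_pos: [0.4376, 0.2225, 0.0817]
ee_rot: [-3.142, 0.0, 3.0]
force: [-0.3, 0.3, -1.6]
width: 0.0188
```

Emit:
{"method": "step_arm", "body": {"targets": [[[0,0,0.0002],[0,0,0],-1],[[0,0,0.0002],[0,0,0],-1],[[0,0,0.0002],[0,0,0],-1],[[0,0,0.0002],[0,0,0],-1],[[0,0,0.0001],[0,0,0],-1],[[0,0,0],[0,0,0],-1],[[0,0,0],[0,0,0],-1],[[0,0,0],[0,0,0],-1]]}}

```text
t: 50.3
eef_pos: [0.4376, 0.2225, 0.0808]
ee_rot: [3.142, 0.0, 3.0]
force: [-0.1, -0.3, -1.6]
width: 0.0189
```

Emit:
{"method": "step_arm", "body": {"targets": [[[0,0,0.0002],[0,0,0],-1],[[0,0,0.0002],[0,0,0],-1],[[0,0,0.0002],[0,0,0],-1],[[0,0,0],[0,0,0],-1],[[0,0,0],[0,0,0],-1],[[0,0,0],[0,0,0],-1],[[0,0,0],[0,0,0],-1],[[0,0,0],[0,0,0],-1]]}}

```text
t: 51.1
eef_pos: [0.4379, 0.2228, 0.0807]
ee_rot: [3.141, 0.001, 3.0]
force: [-2.0, -0.2, 4.9]
width: 0.0186
```

The tamper has touched the recess floor. I'll ease off slightly and release.

Emit:
{"method": "step_arm", "body": {"targets": [[[0,0,-0.0003],[0,0,0],-1],[[0,0,0],[0,0,0],-1],[[0,0,0],[0,0,0],-0.5],[[0,0,0],[0,0,0],-0.4],[[0,0,0],[0,0,0],-0.2],[[0,0,0],[0,0,0],0.2],[[0,0,0],[0,0,0],0.6],[[0,0,0],[0,0,0],0.8]]}}

```text
t: 51.9
eef_pos: [0.4375, 0.2225, 0.0804]
ee_rot: [-3.141, -0.0, 3.0]
force: [-0.8, -0.5, -0.4]
width: 0.0529
```

Emit:
{"method": "step_arm", "body": {"targets": [[[0,0,0],[0,0,0],0.8],[[0,0,-0.005],[0,0,0],0.8],[[0,0,-0.015],[0,0,0],0.8],[[0,0,-0.02],[0,0,0],0.8],[[0,0,-0.02],[0,0,0],0.8],[[0,0,-0.02],[0,0,0],0.8],[[0,0,-0.02],[0,0,0],0.8],[[0,0,0],[0,0,0],0.8]]}}

```text
t: 52.7
eef_pos: [0.4389, 0.2236, 0.1837]
ee_rot: [3.138, 0.003, 3.0]
force: [-0.4, 0.6, 0.1]
width: 0.0788
```

Emit:
{"method": "step_arm", "body": {"targets": [[[0,0.04,0],[0,0,0],0.8],[[0,0.04,0],[0,0,0],0.8],[[0,0.04,0],[0,0,0],0.8],[[0,0,0],[0,0,0],0.8],[[0,0,0],[0,0,0],0.8],[[0,0,0],[0,0,0],0.8],[[0,0,0],[0,0,0],0.8],[[0,0,0],[0,0,0],0.8]]}}

```text
t: 53.5
eef_pos: [0.4545, 0.3406, 0.1808]
ee_rot: [3.141, 0.0, 2.999]
force: [0.9, 0.9, -0.4]
width: 0.079
```

Run:
```python
from h import *
s=arm.get_state(); print(s['t'],s['eef_pos'],s['force'],s['width'])
a,d=viewer.grab_frame('scene'); b,d2=viewer.grab_frame('top'); W=world('scene',d)
cv2.imwrite('pics/end.png',np.hstack([cv2.resize(a[180:420,250:570,::-1],(400,300)),cv2.resize(b[190:430,120:440,::-1],(400,300))]))
W2=world('top',d2); r=np.zeros((480,640),bool); r[270:330,155:215]=1
m=r&(W2[...,2]>.121)&(W2[...,2]<.13); print(m.sum(),W2[m].mean(0) if m.sum() else '')
for lo,hi in[(.118,.13),(.03,.115)]:
    m=(abs(W[...,0]-.439)<.02)&(abs(W[...,1]-.222)<.02)&(W[...,2]>lo)&(W[...,2]<hi); print(m.sum(),W[m].mean(0))
for k,p in enumerate([(.4600,-.0717),(.4955,-.0770),(.5312,-.0820),(.5668,-.0872)]):
    m=(np.hypot(W2[...,0]-p[0],W2[...,1]-p[1])<.012); print('block',k+1,np.median(W2[m][:,2]))
```

```text
53.5 [0.45453105 0.34056552 0.18081512] [ 0.89448825  0.92584696 -0.40189447] 0.07895355687914413
101 [0.43990836 0.22258458 0.12354258]
128 [0.43902708 0.2283102  0.1231381 ]
309 [0.44406972 0.23081715 0.07395853]
block 1 0.048085399411857965
block 2 0.048538117416227156
block 3 0.048402276687712464
block 4 0.04824709685166095
```

View pics/end.png

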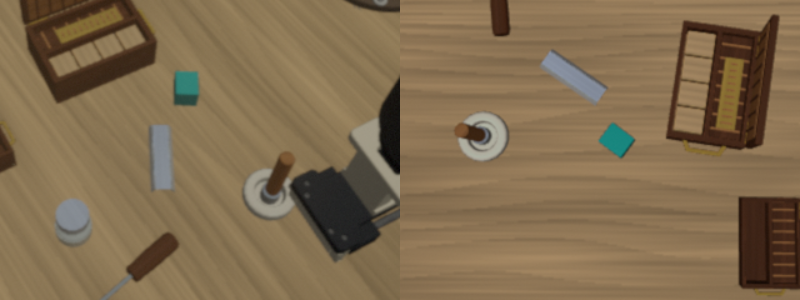

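The tamper stands upright and free in its rest, its top at (0.440, 0.2226) as at the start. The blocks lie level and nothing else has moved, so I'm handing in.

```bash
python3 -c "
from h import *
print(ticket.job_done())"
```

```text
the job is handed in; nothing more can be done
None
```

I pressed the four blocks down in order from the brass-loop end, stood the tamper back upright in its rest, and handed the job in at about 53.6 s. No verdict is reported.

- **Blocks:** the last look from above put all four tops at 48.1 to 48.5 mm, about 11.5 mm below the rim and level within 0.5 mm.
- **Pressing forces:** I estimate about 12 N on blocks 1, 2 and 4, and about 14 N on block 3. These are readings with the tamper's weight added, noisy by about 1 N. No reading came near 20 N.
- **Block 3:** its first press had only a thin margin over 9 N, so I went back and pressed it again before touching block 4.
- **Block 1:** it got one clear reading of about 12 N, after two nearer the limit (about 10 and 9 N). I took it as firm because it went down to the same depth as block 2.
- **Tamper:** it stands free and upright, its top within 1 mm of where it started. It is about 1 to 1.5 mm off the rest's centre, well inside the 8 mm allowed.
- **Disagreement:** the wrist and top cameras differed by about 2 mm on where the blocks and tamper stood, so I aimed between them.
- **Other things:** the final picture shows the cover, reed plate and jar unmoved by eye. The screwdriver was only partly in that view, and the mallet and comb were outside it. The arm did not go near any of these three.

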